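Tip the spare guide pillars from the bench scoop into the lidded parts box

TASK

Put the two spare guide pillars away: swing the lid of the parts box all the way over, lowering it gently onto its stops, then carry the loaded scoop level to the box and tip both pillars in, letting neither roll off on the way. Set the empty scoop back down flat on the bench, leave the lid open, and leave everything else where it stands.

Things in the scene. Friction and masses are not known exactly. Their poses are not given: they have to be found in the camera images.
- parts_box: Grey open-topped steel box, 140 (own x) x 160 (own y) x 80 mm high, 5 mm walls and floor, screwed to the bench right of the robot. Origin: centre of its underside. Its own +x points to the hinge side (to the robot's right, about world -y), its own -x to the side with the lid's bar.
- box_in (a point): Centre of the box's inner floor, 5 mm above the bench; axes as the box.
- lid (a joint): Angle of the box's flat steel lid (150 x 164 x 4 mm, 0.25 kg): 0 = shut and level, 1.57 = upright, 2.2 = lying back on its two stops, fully open. It turns freely: short of upright it falls shut, beyond it falls open, unless held.
- lid_bar (a point): Middle of the round steel bar (10 mm thick, free length 90 mm between two side arms) at the lid's free edge, in the plane of the lid, along the box's own y. It is 188 mm from the hinge axis, 83 mm above the bench when shut, with a clear gap of 35 mm between bar and lid plate and 37 mm between bar and box wall. It can be pinched from above; the bar then turns between the finger pads as the lid swings, so the hand may stay upright all the way.
- lid_hinge (a point): Point on the lid's hinge axis, midway along it, 83 mm above the bench; the axis runs along the box's own y, 76 mm from the box's centre toward its own +x.
- scoop: Flat aluminium bench scoop, loose, 0.32 kg empty: pan 150 (own x) x 114 (own y) mm, floor 3 mm thick, rear wall 40 mm, side walls 37 mm at the rear and 18 mm at the front, nose (+x) open but for a bead 2 mm high. Origin: centre of the pan's underside; z up when level. The nose points to the robot's right (about world -y) at the start. Start: flat on the bench left of the box, loaded.
- scoop_grip (a point): Balance point of the loaded scoop on its black overhead grip: a straight bar 100 (own x) x 22 (own y) x 20 mm high above the pan, middle of its cross-section 95 mm above the pan's underside, this point 10 mm behind the pan's centre. The bar's front end is 55 mm ahead of this point, its rear end 45 mm behind; a steel strap joins it to the rear wall. The load below reaches 33 mm above the underside.
- scoop_nose (a point): Middle of the scoop's front edge, on top of its floor, 75 mm ahead of the scoop's origin.
- pillar_a_mid (a point): Centre of a spare guide pillar: white shaft 14 mm thick with round ends 30 mm across, 98 mm long (along own y), 0.11 kg. It lies across the scoop's pan at the rear and rolls freely along it; a nose-down tilt of some 35 degrees makes it roll over the bead at the nose.
- pillar_b_mid (a point): Centre of the other, identical pillar, just ahead of the first.
- wrench: Small open-ended wrench, 26 x 134 x 6 mm, flat on the bench between scoop and box. To be left alone; origin at the centre of its underside.
- grease: Round tin, 63 mm across, 36 mm high, at the bench's near edge. To be left alone; origin at the centre of its underside.
- fixture: Machined block with pins, 45 x 90 x 40 mm, behind the box. To be left alone; origin at the centre of its underside.
- pillar_a: The same pillar (the rear one); origin on its outside surface, 15 mm from its axis, so it turns about the axis as it rolls: use pillar_a_mid.
- pillar_b: The same pillar (the front one); origin on its outside surface, 15 mm from its axis, so it turns about the axis as it rolls: use pillar_b_mid.

How it is judged:
By the outcome, as a careful person would: the job done as asked, in the order asked, and still so for the second after the job is handed in, with the robot touching nothing.
It also fails if it takes over 72 s, if anything falls off the work surface, if the arm or the gripper's body presses on something with over 40 N, if the wrist force passes 120 N, or if a joint passes its speed limit or range.

ROBOT

A 6-joint arm with a two-finger parallel gripper is mounted at the origin on the work surface; the furniture and walls round the work are solid. World frame = base frame: x ahead of the robot, y to its left, z up, the work surface at z = 0. Lengths are in m, angles in rad, forces in N, time in s.
With the tool pointing down it reaches from about 0.325 to 0.775 m from the base axis. Payload 5.5 kg.
Tool frame: the origin (TCP) lies at the very end of the fingers, on their centre line; the grasp point (between the pads) lies 19 mm behind it; z points along the fingers, y is the direction in which the jaws open and shut (so a half turn about z gives the same grasp; the last joint's range is limited). The gripper opens to 85 mm and grips with 20 to 120 N. Pads are 22 mm wide; open, the fingers measure 114 mm over their backs; the gripper's body (76 mm by 85 mm) begins 54 mm behind the grasp point. The pads swing forward as they close: fully open they stand 13 mm farther back than shut.
Start: joints at [1.048, 0.091, 1.231, -0, 1.82, -0.057], TCP at [0.269, 0.536, 0.231] pointing down, gripper open.
Joint ranges: [-2.87, 2.87], [-0.86, 2.18], [0.17, 2.46], [-1.51, 4.65], [0.06, 2.69], [-2.65, 2.65]. Speed limits (rad/s): [2.57, 2.57, 3.01, 3.14, 3.14, 3.14].

INTERFACE

Orientations are given as a rotation vector (axis times angle).
In Python, from cell import r, open_gripper, grasp, kin, get_image, camera_params, workorder, boxes_of, tip_of gives the robot as it stands. Calls block until the motion is done:
- r.goto(position, orientation): joint-space move of the TCP to a pose.
- r.move_linear(position, rot=None, velocity=0.15, contact_N=None): straight line of the TCP; rot=None keeps the orientation; velocity is the mean speed in m/s. With contact_N (N) it stops when the force on the tool has changed by that much, and returns True; else False.
- r.move_joints(angles): joint-space move.
- open_gripper() and grasp(strength=None): open the fingers fully, or close them until they stop; strength is the grip in N (None keeps the last).
- r.sleep(seconds).
- kin.ik(position, orientation): joint angles nearest the present ones, or None.
- get_image(name): name is "scene" or "top" or "wrist"; returns the picture (480x640x3 uint8, red, green, blue); there is no depth.
- camera_params(name): a dict with "camera_matrix" (3x3 intrinsics, pixels), "R" (3x3) and "t" (3): a world point X has camera coordinates R X + t. Camera axes: x right, y down, z forward; pixel columns grow to the right and rows downward; lengths in m; the calibration is good to about 2 mm. A picture is of the moment at which its call begins: read the wrist's pose just before it. camera_params takes no time and is no camera call; for the wrist camera it gives the pose at the moment of the call.
A pose or a line that the arm cannot do raises r.MotionError and nothing moves.
- workorder.close_job(): hands the job in, once; it reports no verdict.
Trained networks look in the newest picture that a camera, given by its name, has taken for a name from the list of things; names that differ only in an ending like _2 or _b are one class to them, and where a whole thing is asked for, a point or a joint stands for the part that bears it (a point fixed in the world has none). Each returns a list of dicts, best first, with "p" (0 to 1); they miss things now and then, are a little off and sometimes report something else, mostly with a low value. They report only what shows in the picture. A call takes as long as a camera call.
- boxes_of(camera, query): "box" ([left, top, right, bottom] in pixels, round what is visible of it).
- tip_of(camera, query): "pixel" ([column, row] in pixels: a listed point, or the origin of a listed thing).
Readings, each from a call of its own:
- r.current_clock(): time.
- r.current_joints(): joint angles.
- r.current_qvel(): joint speeds.
- r.current_joint_torque(): joint torques, N m.
- r.current_tcp_pos(): TCP position.
- r.current_tool_rot(): TCP orientation.
- r.current_contact_force(): force on the tool from outside, world axes, zero at the start.
- r.current_torque(): the same for the moment, N m.
- r.current_finger_gap(): finger opening in m.
Only numpy, scipy, OpenCV 4.12 (cv2) and the standard library are available. Lean on these libraries where they do the work, as an engineer would, in place of code of your own. Each camera call takes 0.05 s, during which the arm holds its last target. There are 200 camera calls.

## Working session

There is one attempt and no reset: what is moved stays moved. The work goes in short steps, each a Python script; the robot and the scene stay as the last script left them, time stands still between calls to the robot, and variables do not carry over. Pictures are saved under pics/ and viewed, about 8 in all and at most 12, crops included, and the job is handed in when it is done.

```bash
ls; mkdir -p pics
cat > h.py <<'E'
import numpy as np, cv2
from cell import *
from scipy.spatial.transform import Rotation as Rn
def save(cam,name):
    im=get_image(cam); cv2.imwrite(f'pics/{name}.png',im[:,:,::-1]); return im
def ray(cam,px):
    c=camera_params(cam);K=np.array(c['camera_matrix']);R=np.array(c['R']);t=np.array(c['t'])
    return -R.T@t, R.T@np.linalg.solve(K,[px[0],px[1],1.])
def atz(cam,px,z):
    o,d=ray(cam,px); return o+d*(z-o[2])/d[2]
def proj(cam,X):
    c=camera_params(cam);x=np.array(c['camera_matrix'])@(np.array(c['R'])@np.array(X)+np.array(c['t'])); return x[:2]/x[2]
E
python3 - <<'E'
from h import *
a=save('scene','scene0');b=save('top','top0')
cv2.imwrite('pics/both0.png',cv2.resize(np.vstack([a,b])[:,:,::-1],None,fx=.62,fy=.62) if 0 else np.hstack([a,b])[:,:,::-1])
for cam in('top','scene'):
  for q,z in [('parts_box',0),('box_in',.005),('lid_bar',.083),('lid_hinge',.083),('scoop',0),('scoop_grip',.095),('scoop_nose',.003),('pillar_a_mid',.018),('wrench',0),('grease',0),('fixture',0)]:
    for d in tip_of(cam,q)[:2]: print(cam,q,round(d['p'],2),np.round(d['pixel']),np.round(atz(cam,d['pixel'],z),3))
print(r.current_clock(),r.current_tcp_pos(),r.current_tool_rot(),r.current_finger_gap())
E
```

```text
pics
top parts_box 0.6 [409. 246.] [ 0.514 -0.133  0.   ]
top parts_box 0.52 [208. 264.] [0.469 0.289 0.   ]
top lid_bar 0.58 [356. 244.] [ 0.512 -0.021  0.083]
top lid_hinge 0.94 [458. 241.] [ 0.521 -0.213  0.083]
top lid_hinge 0.26 [207. 263.] [0.471 0.266 0.083]
top scoop 0.97 [225. 259.] [0.48  0.253 0.   ]
top scoop_grip 0.71 [211. 263.] [0.472 0.255 0.095]
top scoop_nose 0.82 [262. 252.] [0.496 0.174 0.003]
top pillar_a_mid 0.61 [200. 268.] [0.46  0.3   0.018]
top pillar_a_mid 0.37 [317. 263.] [0.475 0.058 0.018]
top wrench 0.74 [315. 266.] [0.469 0.063 0.   ]
top grease 0.56 [342. 314.] [0.37  0.004 0.   ]
top fixture 0.71 [460. 152.] [ 0.715 -0.241  0.   ]
scene parts_box 0.65 [353. 216.] [ 0.522 -0.141  0.   ]
scene lid_bar 0.8 [346. 229.] [ 0.514 -0.025  0.083]
scene lid_hinge 0.87 [360. 164.] [ 0.522 -0.218  0.083]
scene scoop 0.72 [336. 376.] [0.474 0.247 0.   ]
scene scoop 0.27 [336. 339.] [0.491 0.173 0.   ]
scene scoop_grip 0.95 [336. 356.] [0.471 0.26  0.095]
scene scoop_nose 0.93 [336. 337.] [0.491 0.172 0.003]
scene scoop_nose 0.55 [354. 291.] [0.479 0.063 0.003]
scene pillar_a_mid 0.88 [334. 402.] [0.465 0.303 0.018]
scene wrench 0.64 [352. 292.] [0.482 0.064 0.   ]
scene wrench 0.47 [338. 377.] [0.47  0.248 0.   ]
scene grease 0.6 [416. 276.] [ 0.364 -0.004  0.   ]
scene fixture 0.73 [280. 169.] [ 0.722 -0.256  0.   ]
1.2 [0.26948315 0.53609769 0.23128616] [-7.25090563e-01 -3.05675006e+00 -2.38564661e-05] 0.08520499371203878
```

View pics/top0.png

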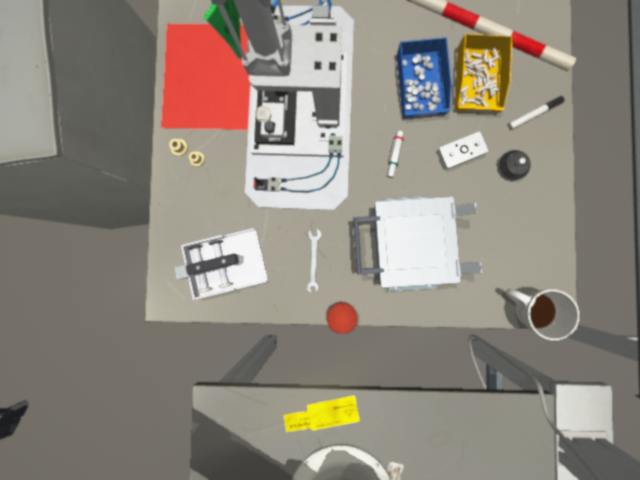

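View pics/scene0.png

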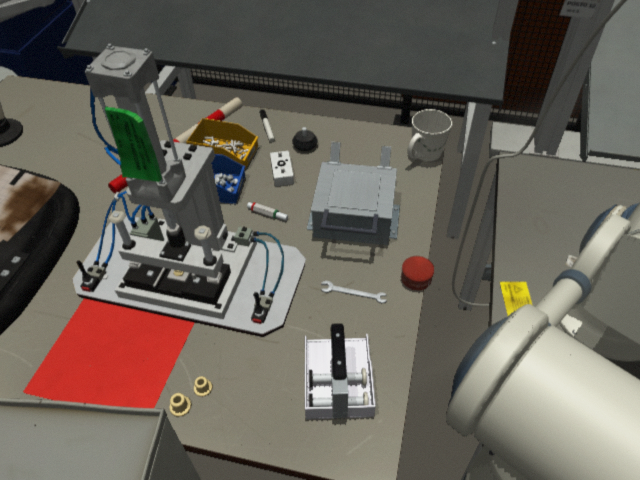

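The top picture shows the scoop at about (225,259), the wrench at (315,262), and the box at (418,243) with its bar at about (357,244). The scene picture agrees with this. The press stands behind, at x > 0.6. I'll check reach for the key poses, then hover over the bar.

```bash
cat >> h.py <<'E'
BX=np.array([0.0085,-0.1925,0]);BX/=np.linalg.norm(BX); BY=np.cross([0,0,1],BX)
Z=np.array([0,0,1.])
def orient(jaw,down=-Z):  # tool z = down, tool y = jaw
    return Rn.from_matrix(np.c_[np.cross(jaw,down),jaw,down]).as_rotvec()
def scoop_tool(yawdir,tilt):
    """tool rotvec with scoop nose along yawdir, nose down by tilt; also scoop x,z axes"""
    y=np.cross(Z,yawdir); R=Rn.from_rotvec(y*tilt); return orient(y,R.apply(-Z)),R.apply(yawdir),R.apply(Z)
E
python3 - <<'E'
from h import *
bar=np.array([.513,-.023,.083]);H=bar+.188*BX
def show(n,p,o):
    q=kin.ik(p,o); print(n,np.round(p,3),None if q is None else np.round(q,2))
for s in(1,-1):
    for th in(0,.8,1.57,2.2):
        b=H+.188*(-BX*np.cos(th)+Z*np.sin(th)); show(('lid',s,th),b-Z*.019,orient(s*BX))
sd=np.array([.0165,-.077,0]);sd/=np.linalg.norm(sd)
for s in(1,-1):
    o,x,z=scoop_tool(sd,0)
    f=lambda o:(Rn.from_rotvec(o)*Rn.from_euler('z',0 if s==1 else np.pi)).as_rotvec()
    show(('pick',s),[.472,.257,.076],f(o))
    C=H-.076*BX
    for t in(0,.4,.7,.9,1.05):
        o,x,z=scoop_tool(BX,t); nose=C-.01*BX+Z*(.085)
        grip=nose-.085*x+.092*z; show(('tip',s,t),grip-z*.019,f(o))
E
```

```text
('lid', 1, 0) [ 0.513 -0.023  0.064] [-0.11 -0.11  1.73 -0.    1.52  1.42]
('lid', 1, 0.8) [ 0.516 -0.08   0.199] [-0.22 -0.12  1.5  -0.    1.76  1.31]
('lid', 1, 1.57) [ 0.521 -0.211  0.252] [-0.44 -0.01  1.29 -0.    1.85  1.08]
('lid', 1, 2.2) [ 0.526 -0.321  0.216] [-0.6   0.13  1.21 -0.    1.8   0.92]
('lid', -1, 0) [ 0.513 -0.023  0.064] [-0.11 -0.11  1.73 -0.    1.52 -1.73]
('lid', -1, 0.8) [ 0.516 -0.08   0.199] [-0.22 -0.12  1.5  -0.    1.76 -1.83]
('lid', -1, 1.57) [ 0.521 -0.211  0.252] [-0.44 -0.01  1.29 -0.    1.85 -2.06]
('lid', -1, 2.2) [ 0.526 -0.321  0.216] [-0.6   0.13  1.21 -0.    1.8  -2.22]
('pick', 1) [0.472 0.257 0.076] [ 0.44 -0.05  1.65 -0.    1.54  0.22]
('tip', 1, 0) [ 0.514 -0.04   0.241] [-0.14 -0.13  1.44 -0.    1.84 -0.19]
('tip', 1, 0.4) [ 0.515 -0.075  0.268] [-0.44 -0.01  1.32  0.39  2.   -0.35]
('tip', 1, 0.7) [ 0.517 -0.107  0.279] [-0.61  0.14  1.24  0.65  2.13 -0.4 ]
('tip', 1, 0.9) [ 0.518 -0.129  0.28 ] [-0.69  0.25  1.19  0.81  2.22 -0.41]
('tip', 1, 1.05) [ 0.518 -0.146  0.278] [-0.74  0.35  1.16  0.93  2.27 -0.4 ]
('pick', -1) [0.472 0.257 0.076] None
('tip', -1, 0) [ 0.514 -0.04   0.241] None
('tip', -1, 0.4) [ 0.515 -0.075  0.268] None
('tip', -1, 0.7) [ 0.517 -0.107  0.279] None
('tip', -1, 0.9) [ 0.518 -0.129  0.28 ] None
('tip', -1, 1.05) [ 0.518 -0.146  0.278] None
```

Run:
```python
from h import *
bar=np.array([.513,-.023,.083]); o=orient(BX)
r.goto([.34,.36,.30],o); 
r.goto(bar-.022*BX+Z*.10,o)
print(r.current_clock(),r.current_tcp_pos())
save('wrist','w1')
for q,z in[('lid_bar',.083),('lid_hinge',.083),('parts_box',0)]:
  for d in tip_of('wrist',q)[:2]: print(q,d['p'],d['pixel'],atz('wrist',d['pixel'],z))
print(proj('wrist',bar),proj('wrist',bar+.04*BY),proj('wrist',bar-.04*BY),r.current_contact_force())
```

```text
4.7417 [ 5.12193351e-01 -8.93185571e-05  1.83545248e-01]
lid_bar 0.6 [346.3, 244.9] [ 0.51204362 -0.02297508  0.083     ]
lid_hinge 0.88 [612.1, 238.3] [ 0.5256219  -0.21140923  0.083     ]
parts_box 0.62 [464.7, 216.5] [ 0.51867532 -0.14038956  0.        ]
[346.19423616 243.57057731] [347.75681842 187.519511  ] [344.77181559 294.59393251] [-0.75344612 -0.37797477  0.63194243]
```

View pics/w1.png

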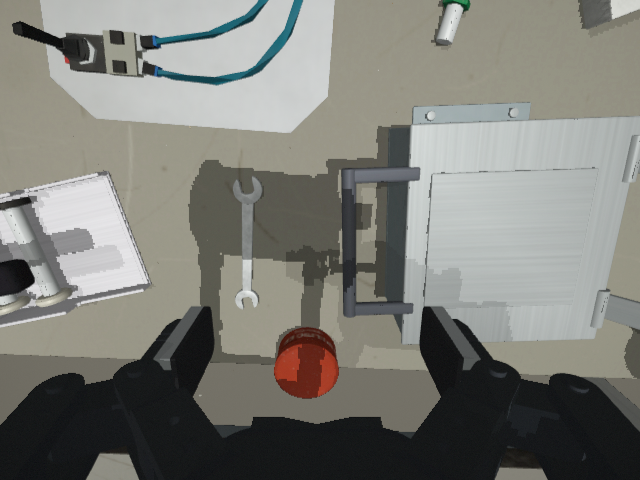

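Run:
```python
from h import *
im=cv2.imread('pics/w1.png')
g=cv2.cvtColor(im,cv2.COLOR_BGR2GRAY)
for row in range(190,305,20): print(row,''.join('%4d'%v for v in g[row,334:364]))
for p in[(348,180),(350,308)]: print(atz('wrist',p,.083))
# lid plate corners
for p in[(411,125),(404,343)]: print(atz('wrist',p,.085))
print(np.degrees(np.arctan2(BX[1],BX[0])))
```

```text
190   89  87  88 110 150 150 147  96  47  50  53  55  55  58  58  60  56  59  96  93  84  79 111 131 131 131 131 136 150 151
210   88  89  89  90  90  88  88  75  45  49  52  54  55  58  59  59  57  55  52  53  50  48  58  66  65  66  65  67  89  89
230   88  88  89  89  89 105 109 147  51  51  53  52  56  56  59  59  57  55  54  52  49  53 111 132 131 131 131 134 150 150
250   65  66  66  65  66  78 153 149  97  50  53  54  55  57  57  59  58  54  53  52  48  53 111 133 133 134 132 132 131 131
270   65  66  66  66  66  66  66  65  58  39  39  40  42  38  43  44  43  42  40  41  39  40  60  67  67  67  65  65  65  66
290  152 152 152 152 152 133 134 133 130  39  38  40  46  84  86  88  89  84  82  79  72  70 114 134 133 133 132 132 134 134
[ 0.55803935 -0.02103396  0.083     ]
[ 0.46210318 -0.02949058  0.083     ]
[ 0.59509244 -0.05866763  0.085     ]
[ 0.434946   -0.07330987  0.085     ]
-87.47169881101834
```

The wrist view shows the bar at column 349, rows 175–312, and the plate edge running (411,125)–(404,343). That puts the box yaw at about -85.2° and the bar at about (0.512, -0.025). Next I descend with an offset so the plate-side finger enters the gap, close, then shift until the bar is centred.

```bash
cat >> h.py <<'E'
_a=np.radians(-85.2);BX=np.array([np.cos(_a),np.sin(_a),0]);BY=np.cross(Z,BX)
BAR=np.array([.512,-.025,.083]);HINGE=BAR+.188*BX
def st(m): print(m,'t',round(r.current_clock(),1),'tcp',np.round(r.current_tcp_pos(),4),'gap',round(r.current_finger_gap(),4),'F',np.round(r.current_contact_force(),1))
E
python3 - <<'E'
from h import *
p=BAR-.022*BX-Z*.019
r.goto(p+Z*.06,orient(BX))
c=r.move_linear(p,velocity=.06,contact_N=6); st(('down',c))
if not c:
    grasp(20); st('g1')
    r.move_linear(BAR-Z*.019,velocity=.03,contact_N=45); st('shift')
    grasp(20); st('g2')
    save('wrist','w2')
E
```

```text
('down', False) t 6.4 tcp [ 0.5105 -0.0031  0.0646] gap 0.0855 F [-0.3  0.1 -0.1]
g1 t 7.2 tcp [ 0.5115 -0.0143  0.0669] gap 0.0267 F [ -1.4 -39.2   7.6]
shift t 7.8 tcp [ 0.5122 -0.0232  0.0676] gap 0.0088 F [-0.1  1.   4.2]
g2 t 8.0 tcp [ 0.5122 -0.0232  0.0675] gap 0.0088 F [0.1 0.  5.8]
```

View pics/w2.png

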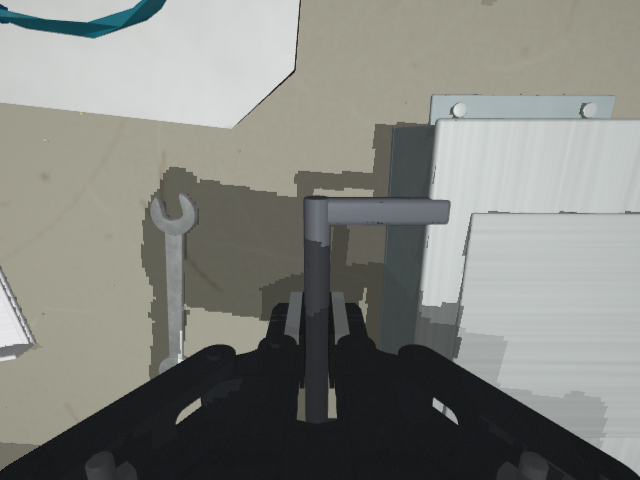

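The bar is centred between the pads (gap 9 mm). Swinging the lid in an arc, with a slow end against the stops.

Run:
```python
from h import *
p=r.current_tcp_pos(); H=np.array([p[0],p[1],.083])+.188*BX
f=lambda th:H+.188*(-BX*np.cos(th)+Z*np.sin(th))-Z*.0165
for i,th in enumerate(np.linspace(0,2.1,15)[1:]):
    c=r.move_linear(f(th),velocity=.12,contact_N=35)
    if i%3==2 or c: st((round(th,2),c))
    if c: break
else:
    for th in(2.15,2.2,2.23):
        c=r.move_linear(f(th),velocity=.03,contact_N=5); st((th,c))
        if c: break
save('scene','s2')
```

```text
(np.float64(0.45), False) t 9.2 tcp [ 0.5136 -0.0405  0.1483] gap 0.0091 F [-1.7  7.9  1.7]
(np.float64(0.9), False) t 10.4 tcp [ 0.518  -0.0923  0.2162] gap 0.0088 F [-3.9 11.3 12.6]
(np.float64(1.35), False) t 11.5 tcp [ 0.5242 -0.1703  0.2519] gap 0.0089 F [-3.6  2.4 10.4]
(np.float64(1.8), False) t 12.7 tcp [ 0.5309 -0.2542  0.2491] gap 0.0089 F [-5.3 -1.1  3.1]
(2.15, False) t 13.9 tcp [ 0.536  -0.3125  0.2235] gap 0.009 F [-5.8 -1.4  1.5]
(2.2, False) t 14.4 tcp [ 0.5367 -0.3202  0.2182] gap 0.009 F [-5.6 -0.1  1.8]
(2.23, True) t 14.6 tcp [ 0.5367 -0.3208  0.2176] gap 0.0089 F [-1.   1.6  4.8]
```

View pics/s2.png

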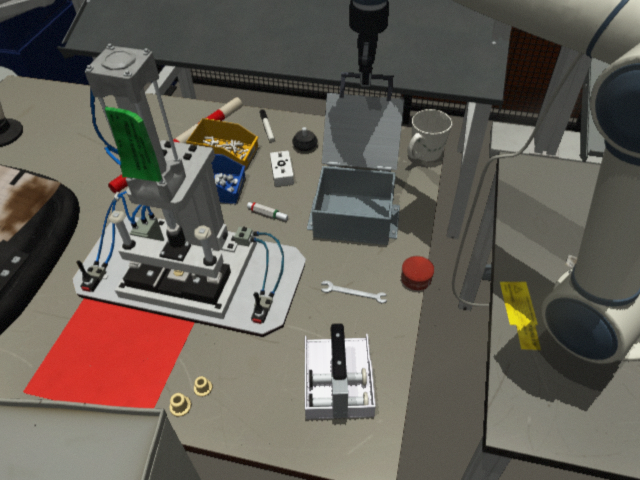

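The scene picture shows the lid lying back past the open box, with the gripper still on its bar at about (365,85). I'll nudge it once against the stops, release, and go look at the scoop.

```bash
cat >> h.py <<'E'
SD=np.array([.0165,-.077,0]);SD/=np.linalg.norm(SD)
E
python3 - <<'E'
from h import *
p=r.current_tcp_pos(); tang=BX*np.sin(2.2)+Z*np.cos(2.2)
c=r.move_linear(p+tang*.004,velocity=.02,contact_N=8); st(('nudge',c))
open_gripper(); st('open')
r.move_linear(r.current_tcp_pos()+Z*.09,velocity=.2)
o,_,_=scoop_tool(SD,0)
r.goto([.46,0,.30],o); r.goto([.472,.257,.20],o); st('hover')
save('wrist','w3'); 
for q,z in[('scoop_grip',.095),('scoop_nose',.003),('scoop',0),('pillar_a_mid',.018)]:
  for d in tip_of('wrist',q)[:2]: print(q,d['p'],d['pixel'],atz('wrist',d['pixel'],z))
E
```

```text
('nudge', True) t 14.9 tcp [ 0.5367 -0.3207  0.2176] gap 0.0089 F [-1.1  1.9  4.5]
open t 15.6 tcp [ 0.5358 -0.3218  0.2167] gap 0.0853 F [-0.  -0.8 -1.1]
hover t 18.5 tcp [0.4727 0.256  0.2007] gap 0.0854 F [ 0.2  0.1 -0.8]
scoop_grip 0.87 [310.9, 241.0] [0.46948725 0.25298654 0.095     ]
scoop_nose 0.95 [319.5, 291.6] [0.49398749 0.17263236 0.003     ]
scoop 0.98 [315.3, 217.9] [0.473368   0.24850565 0.        ]
pillar_a_mid 0.79 [317.5, 164.0] [0.46403452 0.30166319 0.018     ]
```

View pics/w3.png

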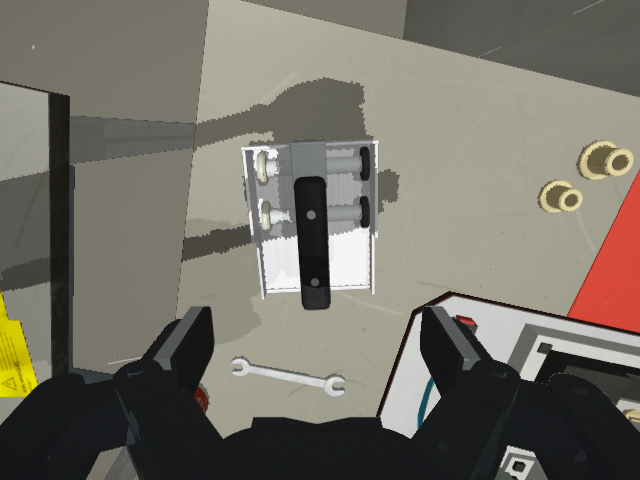

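Run:
```python
from h import *
a=atz('wrist',(309.5,178),.105);b=atz('wrist',(316,309),.105);d=(b-a);L=np.linalg.norm(d);d/=L
print(a,b,L,np.degrees(np.arctan2(d[1],d[0])),'grip',a+d*L*.45, np.degrees(np.arctan2(SD[1],SD[0])))
for p in[(250,146),(374,142),(264,296),(373,291)]: print(atz('wrist',p,.0 if p[1]>200 else .04))
```

```text
[0.45885934 0.29899897 0.105     ] [0.48308892 0.20547571 0.105     ] 0.09661093315848181 -75.47541170368919 grip [0.46976265 0.2569135  0.105     ] -77.9052429229879
[0.40632055 0.30617267 0.04      ]
[0.50511664 0.33038962 0.04      ]
[0.43762516 0.15449416 0.        ]
[0.54898318 0.18402213 0.        ]
```

The wrist view shows the black grip running (309,178)–(316,309), with both pillars at the rear at rows 165 and 213. The yaw is about -75.5° and the grip point is about (0.470, 0.256).

```bash
cat >> h.py <<'E'
_b=np.radians(-75.5);SD=np.array([np.cos(_b),np.sin(_b),0]);GRIP=np.array([.470,.256,.095])
E
python3 - <<'E'
from h import *
o,_,_=scoop_tool(SD,0)
p=GRIP-Z*.019
r.goto(p+Z*.06,o); c=r.move_linear(p,velocity=.08,contact_N=6); st(('down',c))
if not c:
    grasp(110); st('grasp')
    q=r.current_tcp_pos(); q[:2]=p[:2]
    r.move_linear(q+Z*.03,velocity=.04); st('lift')
    save('wrist','w4')
    for d in tip_of('wrist','pillar_a_mid')[:2]: print(d['p'],d['pixel'])
    a=save('scene','s4')
    cv2.imwrite('pics/c4.png',cv2.resize(a[250:480,220:460,::-1],None,fx=2.5,fy=2.5))
E
```

```text
('down', False) t 20.0 tcp [0.4703 0.2561 0.0765] gap 0.0854 F [ 0.  -0.4 -0.6]
grasp t 20.6 tcp [0.4701 0.256  0.0765] gap 0.0202 F [-0.9 -1.   3.3]
lift t 21.5 tcp [0.4699 0.2559 0.1062] gap 0.0206 F [ 0.4 -0.2 -5.8]
```

View pics/w4.png

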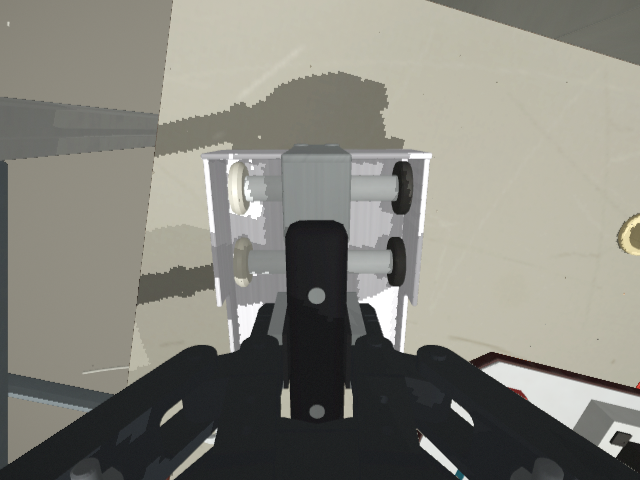

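View pics/c4.png

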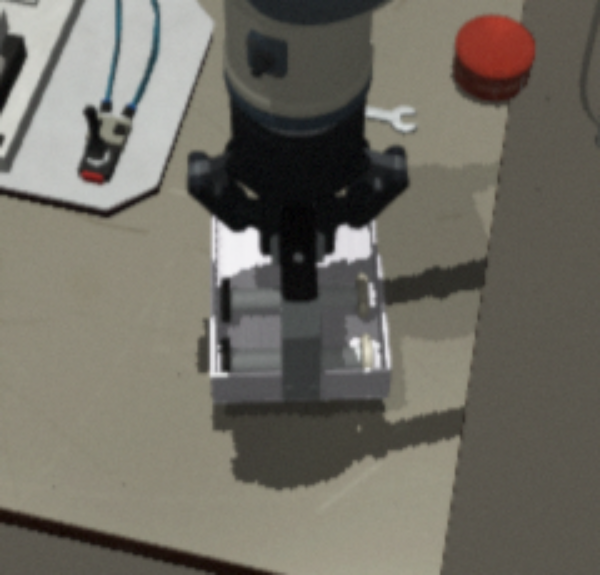

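The pillars are lying steady at the rear of the pan and the wrist carries -5.8 N, as expected. I'll carry with a 3° nose-up bias and slow moves so that neither can roll forward.

```bash
cat >> h.py <<'E'
BOXC=np.array([.521,-.136,0])
def pour(t,nz,off=-.015):
    o,x,z=scoop_tool(BX,t); n=BOXC+off*BX+Z*nz
    return n-.085*x+.073*z,o
E
python3 - <<'E'
from h import *
o,_,_=scoop_tool(SD,-.05)
r.move_linear([.470,.256,.245],rot=o,velocity=.1); st('A')
p,o=pour(-.05,.135)
for t,nz in[(-.05,.135),(0,.12),(.5,.1),(.95,.085)]:
    assert kin.ik(*pour(t,nz)) is not None
r.move_linear(p,rot=o,velocity=.12); st('C')
a=save('scene','s5');b=get_image('top')
cv2.imwrite('pics/c5.png',np.hstack([cv2.resize(a[60:320,230:490],(400,400)),cv2.resize(b[140:340,280:480],(400,400))])[:,:,::-1])
E
```

```text
A t 23.2 tcp [0.4698 0.2559 0.244 ] gap 0.0199 F [ 1.2 -0.2 -4.7]
C t 25.8 tcp [ 0.5124 -0.0324  0.2037] gap 0.0201 F [ 0.3  0.1 -5.1]
```

View pics/c5.png

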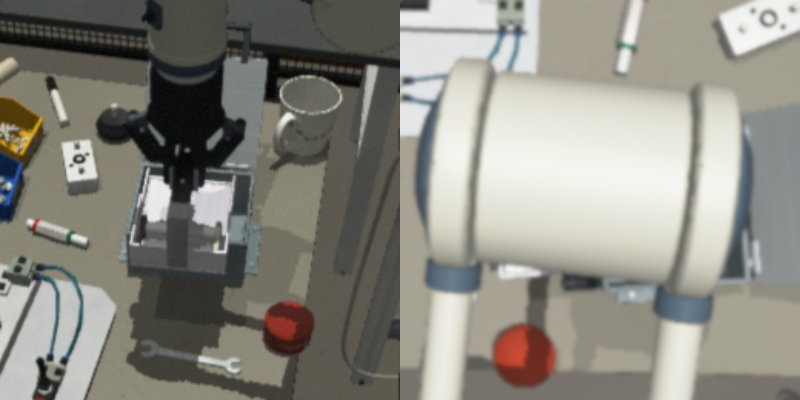

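Run:
```python
from h import *
for sx,sy in[(-1,1),(-1,-1),(1,1),(1,-1)]: print(sx,sy,np.round(proj('scene',BOXC+sx*.07*BX+sy*.08*BY+Z*.08)))
im=cv2.imread('pics/s2.png'); c=cv2.resize(im[140:260,290:420],None,fx=6,fy=6,interpolation=cv2.INTER_CUBIC)[:600]
for sx,sy in[(-1,1),(-1,-1),(1,1),(1,-1)]:
    u=(proj('scene',BOXC+sx*.07*BX+sy*.08*BY+Z*.08)-[290,140])*6+3; cv2.circle(c,tuple(int(v) for v in u),5,(0,0,255),1)
cv2.imwrite('pics/c6.png',c)
```

```text
-1 1 [310. 211.]
-1 -1 [389. 218.]
1 1 [320. 165.]
1 -1 [394. 172.]
```

View pics/c6.png

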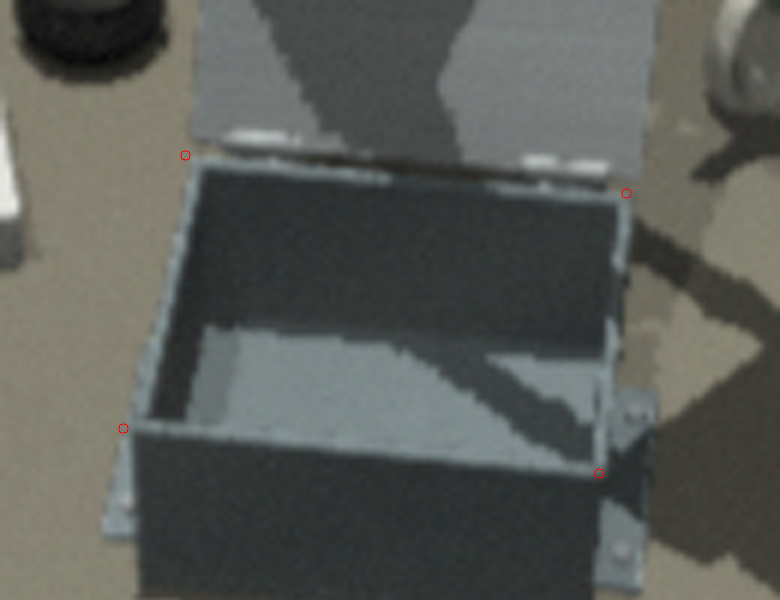

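The projected box rim matches the image to about 3 mm, with the real box slightly toward -x. Tipping now.

```bash
sed -i 's/^BOXC=.*/BOXC=np.array([.519,-.136,0])/' h.py
python3 - <<'E'
from h import *
for t,nz in[(0.,.12),(.2,.11),(.4,.10),(.6,.09),(.75,.085),(.95,.085)]:
    p,o=pour(t,nz); r.move_linear(p,rot=o,velocity=.07)
st('tilted'); r.sleep(.6); st('')
a=save('scene','s7')
for q in('pillar_a_mid',):
    for d in tip_of('scene',q): print(d['p'],d['pixel'],atz('scene',d['pixel'],.02))
w=save('wrist','w7')
cv2.imwrite('pics/c7.png',np.hstack([cv2.resize(a[60:260,260:460],(400,400)),cv2.resize(w,(400,300),interpolation=cv2.INTER_AREA) if 0 else cv2.copyMakeBorder(cv2.resize(w,(400,300)),0,100,0,0,0)])[:,:,::-1])
E
```

```text
tilted t 28.4 tcp [ 0.5189 -0.1304  0.197 ] gap 0.0199 F [ 0.  -0.1 -3.8]
 t 28.9 tcp [ 0.5186 -0.1309  0.1966] gap 0.0201 F [ 0.  -0.3 -3.9]
```

View pics/c7.png

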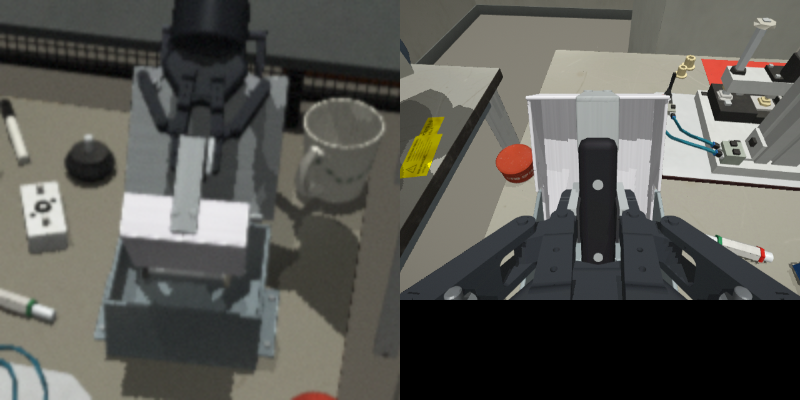

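The pan's rear is empty. The force of -3.9 N doesn't settle whether both pillars left, so I'll tilt a little further, average the readings, then back off and look into the box.

Run:
```python
from h import *
F=lambda:(np.round(np.mean([(r.sleep(.02),r.current_contact_force())[1] for _ in range(12)],0),2))
print(F())
p,o=pour(1.1,.09); r.move_linear(p,rot=o,velocity=.07); r.sleep(.2); print(F())
for t,nz in[(.6,.12),(0.,.16)]:
    p,o=pour(t,nz); r.move_linear(p,rot=o,velocity=.12)
print('level',F()); st('')
# retreat toward the start, level
o,_,_=scoop_tool(SD,0); r.move_linear([.470,.15,.24],rot=o,velocity=.2); st('back'); print(F())
a=save('scene','s8')
for d in tip_of('scene','pillar_a_mid')+boxes_of('scene','pillar_a'): print(d)
b=save('top','top8')
for d in tip_of('top','pillar_a_mid'): print('top',d,atz('top',d['pixel'],.02))
w=save('wrist','w8')
cv2.imwrite('pics/c8.png',np.hstack([cv2.resize(a[110:310,270:470],(400,400)),cv2.resize(b[140:340,330:530],(400,400))])[:,:,::-1])
```

```text
[-0.14 -0.34 -3.32]
[ 0.06 -0.16 -3.15]
level [-0.18  0.19 -3.19]
 t 31.7 tcp [ 0.5106 -0.038   0.2318] gap 0.0202 F [-0.3  0.3 -2.5]
back t 32.8 tcp [0.4701 0.1493 0.24  ] gap 0.0202 F [ 0.8  0.4 -3.2]
[-0.28 -0.38 -3.  ]
{'pixel': [350.0, 269.1], 'p': 0.31}
top {'pixel': [388.1, 242.4], 'p': 0.56} [ 0.5196137  -0.08833382  0.02      ]
```

View pics/c8.png

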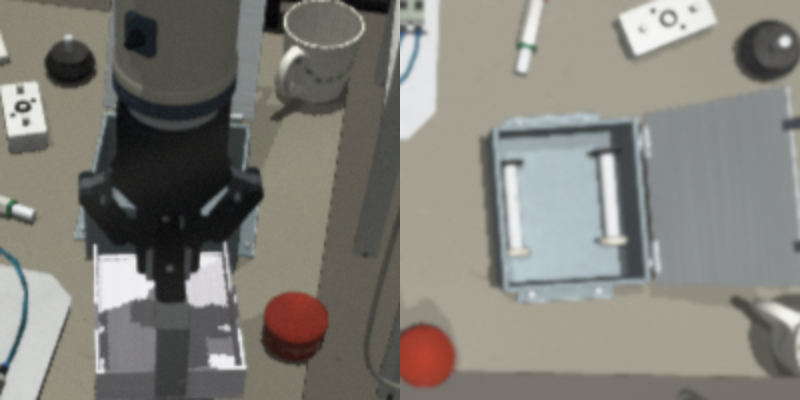

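Both pillars are on the box floor, seen in the top crop at about (513,210) and (608,197). The lid is open and the scoop is empty at 3.1 N. Setting the scoop down where it stood.

Run:
```python
from h import *
o,_,_=scoop_tool(SD,0)
r.move_linear([.470,.256,.12],rot=o,velocity=.15)
r.move_linear([.470,.256,.083],velocity=.06)
c=r.move_linear([.470,.256,.0745],velocity=.02,contact_N=4); st(('down',c))
open_gripper(); st('open'); r.sleep(.2)
r.move_linear(r.current_tcp_pos()+Z*.12,velocity=.15)
r.goto([.34,.38,.32],o); r.sleep(.3); st('clear')
a=save('scene','s9');
for q,z in[('scoop_grip',.095),('scoop_nose',.003),('wrench',0),('grease',0),('fixture',0),('lid_bar',.235)]:
    print(q,[(round(d['p'],2),np.round(atz('scene',d['pixel'],z),3)) for d in tip_of('scene',q)[:2]])
b=save('top','top9')
cv2.imwrite('pics/c9.png',np.hstack([cv2.resize(a[90:430,230:470],(400,566)),cv2.resize(b[130:340,150:530],(400,221)) if 0 else cv2.copyMakeBorder(cv2.resize(b[130:340,150:530],(400,221)),0,345,0,0,0)])[:,:,::-1])
```

```text
('down', True) t 35.7 tcp [0.4704 0.2562 0.0764] gap 0.0203 F [ 0.2 -0.1  4.5]
open t 36.4 tcp [0.4694 0.2557 0.0747] gap 0.0851 F [-0.1  0.2  0.5]
clear t 38.7 tcp [0.3406 0.3794 0.3191] gap 0.0852 F [-0.4  0.5 -0.5]
scoop_grip [(0.66, array([0.465, 0.257, 0.095]))]
scoop_nose [(0.97, array([0.489, 0.174, 0.003]))]
wrench [(0.86, array([ 0.48 ,  0.067, -0.   ]))]
grease [(0.55, array([ 0.363, -0.002,  0.   ]))]
fixture [(0.87, array([ 0.723, -0.254,  0.   ]))]
lid_bar [(0.75, array([ 0.53 , -0.328,  0.235])), (0.16, array([0.453, 0.336, 0.235]))]
```

Run:
```python
from h import *
print([(round(d['p'],2),np.round(atz('top',d['pixel'],.02),3)) for d in tip_of('top','pillar_a_mid')])
workorder.close_job(); st('closed')
```

```text
[(0.81, array([ 0.52 , -0.086,  0.02 ])), (0.36, array([0.376, 0.003, 0.02 ]))]
the job is handed in; nothing more can be done
the job is handed in; nothing more can be done
```

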